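Lock the spigot into its socket with the two sliding plates

ROBOT

A 7-joint arm with a two-finger parallel gripper is mounted at the origin on the work surface. World frame = base frame: x ahead of the robot, y to its left, z up, the work surface at z = 0. Lengths are in m, angles in rad, forces in N, time in s.
With the tool pointing down it reaches from about 0.35 to 0.9 m from the base axis. Payload 8.1 kg.
Tool frame: the origin (TCP) lies on the centre line of the jaws, within the pads' length; the fingertips stand 17 mm ahead of it and the grasp point (between the pads) lies 2 mm behind it; z points along the fingers, y is the direction in which the jaws open and shut (so a half turn about z gives the same grasp; the last joint's range is limited). The gripper opens to 92 mm and grips with 3 to 60 N. Pads are 19 mm wide; open, the fingers measure 130 mm over their backs; the gripper's body (75 mm by 190 mm) begins 47 mm behind the grasp point.
Start: joints at [1.105, 0.434, 0.025, 1.573, -0.012, 1.134, -0.075], TCP at [0.222, -0.584, 0.244] pointing down, gripper open.
Joint ranges: [-2.62, 2.62], [-0.44, 2.09], [-1.27, 1.32], [0.08, 2.57], [-1.32, 4.46], [0.12, 2], [-2.74, 2.74]. Speed limits (rad/s): [2.22, 2.22, 3.01, 3.01, 3.14, 3.14, 3.14].

INTERFACE

Orientations are given as a rotation vector (axis times angle).
In Python, from cell import arm gives the robot as it stands.
- The arm moves only by the shell command python3 -m creep 'ROWS' [FORCE]. ROWS is JSON, a list that holds one entry, the list of rows, each a list of 7 numbers: the shift along the world's x, y, z in cm, then the turn, a rotation vector about the world's x, y, z in degrees, then the opening, from -1 (shut) to 1 (fully open), so that 0 is half open. In form: [[[tx, ty, tz, ax, ay, az, jaw], ...]]. A call has 1 to 5 rows; each row is the pose to reach, as a shift and turn from the pose commanded when the call began; what a row does not reach only later rows make up. A row lasts 1/10 s, in which the tool goes at most 50 mm and 8.59 degrees, less where a joint would pass 70% of its speed; a pose out of reach is approached as far as the arm can. A call with a gripper value outside its range is refused whole. The fingers move at their own pace and stop on an object; FORCE is the grip in N (left out, the last holds). Time passes only in rows, so rows that repeat a pose let the fingers close. It gives the time, the measured TCP pose, the force and the opening at its end, in the units of the state.
- arm.observe(): the state, without advancing time (a new reading comes with each control period).
- arm.get_image(name): name is "scene" or "top" or "wrist"; returns the picture (480x640x3 uint8, red, green, blue); there is no depth.
- arm.camera_model(name): a dict with "vfov" (degrees; the focal length in pixels is half the picture's height over the tangent of half this angle, whatever the lens; pixels are square), "cx", "cy" (the principal point, pixels), "cam_to_world" (4x4, takes a point from camera to world coordinates); the wrist camera has in their place "T_tool_cam" (4x4, takes a point from camera to tool coordinates, whose origin is the TCP and whose axes are the flange's). Camera axes: x right, y down, z forward; pixel columns grow to the right and rows downward; lengths in m; the calibration is good to about 2 mm. A picture is of the moment at which its call begins: read the wrist's pose just before it. camera_model takes no time and is no camera call.
- arm.sign_off(): hands the job in, once; it reports no verdict.
The state is a dict: "clock": time; "joints": joint angles; "dq": joint speeds; "joint_efforts": joint torques, N m; "position": TCP position; "ee_rot": TCP orientation; "force": force on the tool from outside, world axes, zero at the start; "ft_torque": the same for the moment, N m; "width": opening from 0.0 (shut) to 1.0 (fully open).
Only numpy, scipy, OpenCV 4.12 (cv2) and the standard library are available. Lean on these libraries where they do the work, as an engineer would, in place of code of your own. Each camera call takes 0.05 s, during which the arm holds its last target.

TASK

Lock the steel spigot into its iron socket: with a fingertip, push each of the two forked steel plates along its rails towards the spigot until it drops into its locating notches and lies flat on the rails. Only push the plates, never lift them, and leave the spigot and everything else on the cart where it is; finish with the arm clear.

Things in the scene. Friction and masses are not known exactly. Their poses are not given: they have to be found in the camera images.
- fixture: Fixed cast-iron fixture, 130 mm wide (x), 376 mm long (y), 45 mm high. Origin: at the cart top under the spigot's axis, mid-fixture; z up. Two rails along its y axis, tops 30 mm up, 28.5 to 51.5 mm either side of the middle, with 9 mm deep notches; guide strips outside them rise to 45 mm. The channel between the rails is 57 mm wide, floor 8 mm up, with the round socket in its middle.
- plate_left: Loose forked plate of 10 mm steel, about 0.65 kg, 100 mm across the rails, 90 mm long. Origin: centre of its underside; z up, own -y forward to the spigot. Rides on the fixture's +y half: at the start 85 to 140 mm along +y from the fixture's origin, underside 37 mm above the cart top. Home: 49 mm along +y (3 mm slack either way, then notch walls stop it), underside 30 mm up.
- plate_right: Loose forked plate of 10 mm steel, about 0.65 kg, 100 mm across the rails, 90 mm long. Origin: centre of its underside; z up, own -y forward to the spigot. Twin of the left plate, turned half round, on the fixture's -y half: 85 to 140 mm along -y at the start. Home: 49 mm along -y (3 mm slack either way, then notch walls stop it), underside 37 mm up at the start, 30 mm home.
- plate_left_push (a point): Where a fingertip pushes the left plate: on its flat back face (plate edge and a 40 mm wide, 8 mm thick lug, flush, from the underside to 26 mm above it), 45 mm behind the plate's origin, 12 mm above its underside. Four 7 mm cleats ride on the rails; the plate stays level until all drop into notches at once. Slides under 2 to 7 N; pushing much harder at the stop tips its back up.
- plate_right_push (a point): The same point on the back face of the right plate, which has the same shape, cleats and sliding force.
- spigot: Loose short steel spigot standing in the socket, 38 mm diameter, 70 mm tall, its top 80 mm above the cart top, with a 54 mm collar on the socket rim (collar top 28 mm up). Origin: centre of its lower end, 10 mm above the cart top. The forks close round it over the collar. Must stay put.
- coupler: Loose zinc gravity coupler, about 95 x 56 x 50 mm, lying near the fixture; origin at its underside. Bystander.
- protector: Loose white plastic tube protector, upright sleeve 60 mm diameter, 75 mm tall; origin at its underside. Bystander.
- spare_spigot: Loose spare steel spigot without collar, 38 mm diameter, 85 mm tall, standing beside the fixture; origin at its underside. Bystander.
- putlog_end: Loose rust-streaked putlog end, 193 mm long, 48 mm tube with a flat 66 mm blade, lying between robot and fixture; origin at its underside. Bystander.
- wrench: Loose steel wrench, 190 mm long, lying beyond the fixture; origin at its underside. Bystander.
Not all that is in view belongs to the job. Leave any black look-alike of the plate_right alone.

How it is judged:
By the outcome, as a careful person would: the job done as asked, in the order asked, and still so for the second after the job is handed in, with the robot touching nothing.
It also fails if it takes over 48 s, if anything falls off the work surface, if the arm or the gripper's body presses on something with over 40 N, if the wrist force passes 120 N, or if a joint passes its speed limit or range.

## Working session

There is one attempt and no reset: what is moved stays moved. The work goes in short steps, Python scripts to look and compute and a shell command to move; the robot and the scene stay as the last step left them, time stands still between calls to the robot, and variables do not carry over. Pictures are saved under pics/ and viewed, and the job is handed in when it is done.

```bash
mkdir -p pics; ls; python3 - <<'E'
from cell import arm
import cv2,json
s=arm.observe();print(s)
for n in("scene","top"):
    print(n,arm.camera_model(n))
    cv2.imwrite(f"pics/{n}0.png",arm.get_image(n)[:,:,::-1])
print(arm.camera_model("wrist"))
E
```

```text
pics
{'clock': 0.0, 'joints': array([ 1.10542019,  0.43521564,  0.02499859,  1.57410517, -0.01160857,
        1.13399321, -0.07509355]), 'dq': array([-6.74415992e-04, -7.59314763e-04, -5.89222607e-05, -3.90017676e-04,
       -8.85652717e-05,  4.71911579e-04,  6.62375806e-04]), 'joint_efforts': array([-1.10494395e-03, -6.67857885e+01,  9.84285213e-01, -3.14459074e+01,
       -6.06830930e-02,  4.28323529e-02,  1.37538941e-04]), 'position': array([ 0.22155837, -0.58388984,  0.24294669]), 'ee_rot': array([-3.08858555e+00, -5.66314565e-01,  6.69779770e-04]), 'force': array([ 0.96294748, -0.38615385,  0.59840711]), 'ft_torque': array([-0.02229996,  0.00669115,  0.00885769]), 'width': 1.000006858571389}
scene {'vfov': 42.04565088228451, 'cx': 324.28441978814374, 'cy': 234.86117620460814, 'cam_to_world': array([[-0.70753905,  0.58125047, -0.40191589,  1.03608403],
       [ 0.7065096 ,  0.56954956, -0.42006842,  0.39368288],
       [-0.01525395, -0.58117225, -0.81363759,  0.97651278],
       [ 0.        ,  0.        ,  0.        ,  1.        ]])}
top {'vfov': 44.038436853259334, 'cx': 321.00286717547084, 'cy': 236.35759960956383, 'cam_to_world': array([[ 0.02209026, -0.98174411,  0.18891938,  0.39116983],
       [-0.99961985, -0.018571  ,  0.02037848, -0.08648134],
       [-0.01649803, -0.18929773, -0.98178113,  1.07232184],
       [ 0.        ,  0.        ,  0.        ,  1.        ]])}
{'vfov': 58.41121091903306, 'cx': 325.3439377797953, 'cy': 243.94645622434948, 'T_tool_cam': array([[-2.53250977e-04, -9.65651972e-01, -2.59838806e-01,
         7.05144735e-02],
       [ 9.99999854e-01, -3.68530321e-04,  3.94941359e-04,
        -1.40035953e-04],
       [-4.77134381e-04, -2.59838668e-01,  9.65651924e-01,
        -1.41554459e-01],
       [ 0.00000000e+00,  0.00000000e+00,  0.00000000e+00,
         1.00000000e+00]])}
```

View pics/scene0.png

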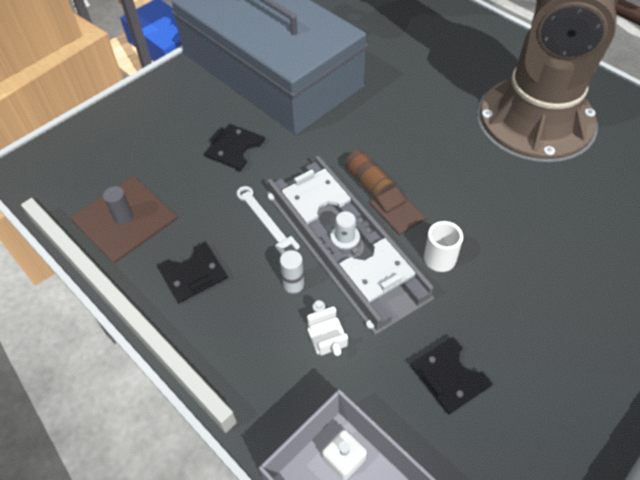

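View pics/top0.png

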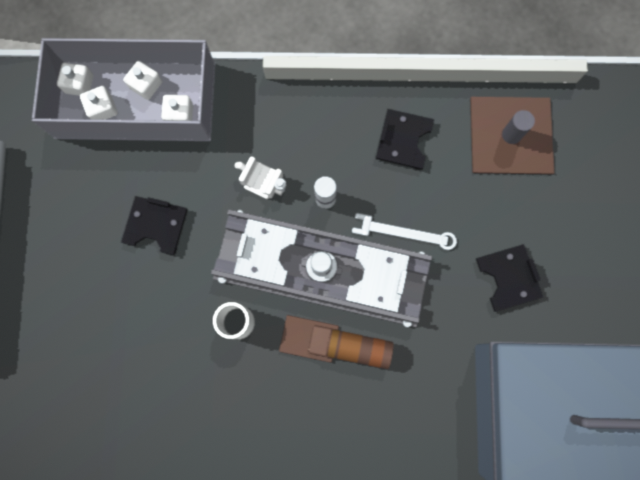

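The top view shows the fixture centred at about (320,263), tilted slightly. The bright left plate is at (264,253) with its lug at (243,246), and the right plate is at (378,277) with its lug at (403,282). Possible look-alikes are the black plates at (155,225), (405,138) and (510,278), which are loose on the cart and not on the rails. I'll check the choice in a close crop.

```bash
cat > h.py <<'E'
import numpy as np,cv2
from cell import arm
def ray(n,uv,T=None):
    m=arm.camera_model(n);f=240/np.tan(np.radians(m['vfov']/2))
    T=m['cam_to_world'] if T is None else T
    d=T[:3,:3]@np.array([(uv[0]-m['cx'])/f,(uv[1]-m['cy'])/f,1.]);return T[:3,3],d
def plane(n,uv,z,T=None):
    o,d=ray(n,uv,T);return o+d*(z-o[2])/d[2]
def proj(n,p,T=None):
    m=arm.camera_model(n);f=240/np.tan(np.radians(m['vfov']/2))
    T=m['cam_to_world'] if T is None else T
    c=T[:3,:3].T@(np.array(p)-T[:3,3]);return c[0]/c[2]*f+m['cx'],c[1]/c[2]*f+m['cy']
E
python3 - <<'E'
from h import *
im=cv2.imread("pics/top0.png")
c=im[195:340,200:445];cv2.imwrite("pics/crop.png",cv2.resize(c,None,fx=3.2,fy=3.2,interpolation=cv2.INTER_CUBIC))
g=cv2.cvtColor(im,cv2.COLOR_BGR2GRAY)
k=(g>150).astype(np.uint8);n,l,st,ce=cv2.connectedComponentsWithStats(k)
for i in range(1,n):
    if st[i,4]>60 and 200<ce[i][0]<445 and 195<ce[i][1]<340:
        P=np.column_stack(np.where(l==i)[::-1]).astype(np.float32)
        r=cv2.minAreaRect(P);b=cv2.boxPoints(r)
        print(ce[i],st[i,4],[plane("top",q,.047)[:2].round(4).tolist() for q in b],b.round(0).tolist())
E
```

```text
[403.4278169  232.10123239] 1136 [[0.5972, -0.1182], [0.6321, -0.1246], [0.5984, -0.305], [0.5641, -0.2976]] [[351.0, 232.0], [355.0, 213.0], [458.0, 233.0], [454.0, 253.0]]
[263.07176513 251.17071403] 2759 [[0.5204, 0.0906], [0.6212, 0.0722], [0.6003, -0.023], [0.5004, -0.003]] [[231.0, 273.0], [244.0, 217.0], [297.0, 229.0], [284.0, 286.0]]
[379.07964912 278.16210526] 2850 [[0.4776, -0.1084], [0.5775, -0.1299], [0.5576, -0.2224], [0.4586, -0.1993]] [[345.0, 300.0], [358.0, 243.0], [411.0, 255.0], [398.0, 312.0]]
[320.09270517 265.35714286] 658 [[0.56, -0.0378], [0.5611, -0.0903], [0.5101, -0.0912], [0.5091, -0.0392]] [[305.0, 252.0], [335.0, 252.0], [335.0, 281.0], [305.0, 281.0]]
[230.78804348 319.67572464] 552 [[0.4694, 0.1206], [0.4707, 0.0566], [0.4095, 0.0538], [0.4081, 0.1171]] [[212.0, 302.0], [249.0, 302.0], [249.0, 338.0], [212.0, 338.0]]
```

View pics/crop.png

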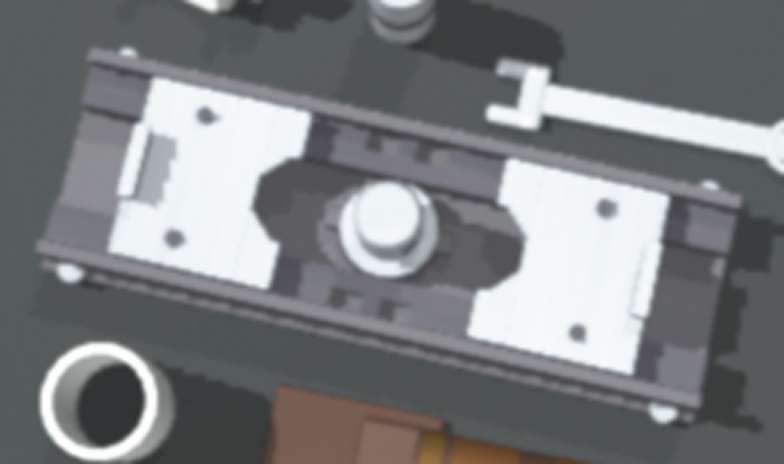

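The crop shows both bright plates on the rails, forks facing the spigot and lugs outboard, so these are the right ones. Next I'll work out the poses and the moves.

```bash
python3 - <<'E'
from h import *
from scipy.spatial.transform import Rotation as R
im=cv2.imread("pics/top0.png")
f=lambda u,v:(u/3.2+200-.35,v/3.2+195-.35)
print("spigot",plane("top",f(388,210),.08))
sc=plane("scene",(346,218),.08);print("spigot scene",sc)
# guide-strip outer corners z .045
for q in [(92,50),(741,198),(700,408),(38,243)]: print(plane("top",f(*q),.045)[:2].round(4))
# plate corners z .047
cs={'L':[(152,77),(310,115),(108,252),(272,287)],'R':[(508,158),(668,197),(468,332),(633,373)]}
for k,v in cs.items():
    P=np.array([plane("top",f(*q),.047)[:2] for q in v]);print(k,P.round(4).tolist(),P.mean(0))
s=arm.observe();print(R.from_rotvec(s['ee_rot']).as_matrix().round(3))
E
```

```text
spigot [ 0.5409586  -0.06661971  0.08      ]
spigot scene [ 0.53957527 -0.067643    0.08      ]
[0.6331 0.101 ]
[ 0.5566 -0.2584]
[ 0.4426 -0.2351]
[0.5243 0.125 ]
L [[0.6179, 0.0665], [0.598, -0.0218], [0.5198, 0.086], [0.5025, -0.004]] [0.55956149 0.03168376]
R [[0.576, -0.1311], [0.5561, -0.2184], [0.4804, -0.1105], [0.4603, -0.1992]] [ 0.5181946  -0.16479427]
[[ 0.935  0.355 -0.001]
 [ 0.355 -0.935  0.001]
 [-0.    -0.001 -1.   ]]
```

```bash
python3 -m creep '[[[2.5,3,2.5,0,0,8,-1],[5.5,6.7,4,0,0,16,-1],[8.5,10.3,4,0,0,24,-1],[11.5,14,4,0,0,32,-1],[14.5,17.7,4,0,0,40,-1]]]' 20
python3 -m creep '[[[3,3.7,0,0,0,8,-1],[6,7.3,0,0,0,17.2,-1],[9,11,0,0,0,17.2,-1],[12,14.6,0,0,0,17.2,-1],[13.5,16.4,0,0,0,17.2,-1]]]'
python3 - <<'E'
from h import *
from scipy.spatial.transform import Rotation as R
s=arm.observe();print(s['clock'],s['position'],s['force'],s['width'])
M=R.from_rotvec(s['ee_rot']).as_matrix();print(M.round(3))
w=arm.get_image("wrist");cv2.imwrite("pics/w1.png",w[:,:,::-1])
t=arm.get_image("top");cv2.imwrite("pics/t1.png",t[:,:,::-1])
E
```

```text
clock: 0.6
position: [0.3675, -0.4057, 0.2837]
ee_rot: [2.705, 1.597, -0.0]
force: [0.4, -0.1, 0.1]
width: 0.615
clock: 1.1
position: [0.5041, -0.2388, 0.2836]
ee_rot: [-2.436, -1.982, -0.003]
force: [-0.2, 0.1, -0.2]
width: 0.178
1.1 [ 0.50406335 -0.2388158   0.28360869] [-0.1593559   0.08683977 -0.18794894] 0.17846088425936094
[[ 0.203  0.979  0.001]
 [ 0.979 -0.203  0.002]
 [ 0.002  0.    -1.   ]]
```

View pics/w1.png

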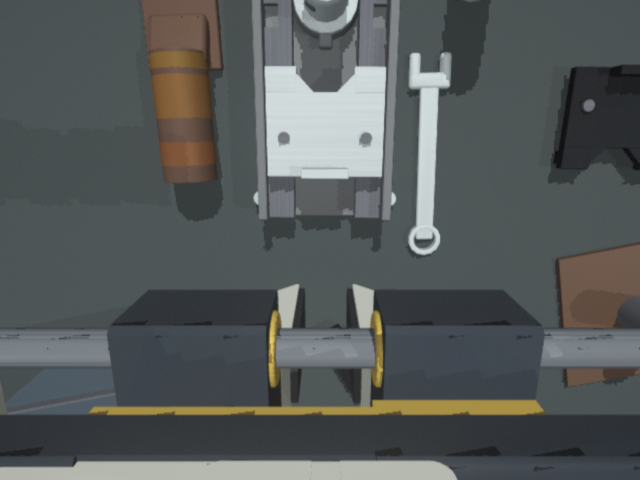

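View pics/t1.png

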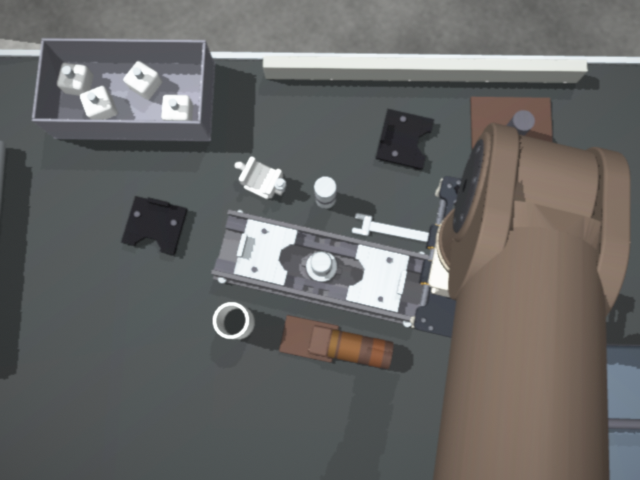

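The wrist view shows the right plate dead ahead, with its back edge at row 177 and the lug centred at (325,173), in line with the tool axis. The gripper is still clear of the fixture.

```bash
python3 - <<'E'
from h import *
from scipy.spatial.transform import Rotation as R
s=arm.observe();T=np.eye(4);T[:3,:3]=R.from_rotvec(s['ee_rot']).as_matrix();T[:3,3]=s['position']
T=T@arm.camera_model("wrist")['T_tool_cam']
C=np.array([.5395,-.067]);u=np.array([.208,.978]);v=np.array([.978,-.208])
def fx(p): d=p[:2]-C; return (d@u).round(4),(d@v).round(4)
for n,q,z in [("backL",(267,177),.047),("backR",(383,177),.047),("frontL",(265,66),.047),("frontR",(385,66),.047),("lug",(302,178),.063),("lugR",(349,178),.063),("endL",(259,219),.045),("endR",(393,219),.045),("spig",(326,0),.08)]:
    p=plane("wrist",q,z,T);print(n,p[:2].round(4),fx(p))
for z in(.1,.15,.2):
    print("toolbox corner",z,plane("top",(493,345),z)[:2],plane("scene",(293,85),z)[:2])
print("end",(C-.18*u)-s['position'][:2], fx(s['position']))
E
```

```text
backL [ 0.4608 -0.1998] (np.float64(-0.1462), np.float64(-0.0494))
backR [ 0.5602 -0.2203] (np.float64(-0.1456), np.float64(0.0522))
frontL [ 0.4806 -0.1114] (np.float64(-0.0557), np.float64(-0.0484))
frontR [ 0.577  -0.1313] (np.float64(-0.0551), np.float64(0.0501))
lug [ 0.4918 -0.2053] (np.float64(-0.1452), np.float64(-0.0179))
lugR [ 0.5304 -0.2133] (np.float64(-0.1449), np.float64(0.0215))
endL [ 0.4445 -0.2351] (np.float64(-0.1842), np.float64(-0.0579))
endR [ 0.563  -0.2596] (np.float64(-0.1834), np.float64(0.063))
spig [ 0.5376 -0.0823] (np.float64(-0.0153), np.float64(0.0013))
toolbox corner 0.1 [ 0.40601714 -0.34616082] [ 0.37752217 -0.37705737]
toolbox corner 0.15 [ 0.40525364 -0.33280724] [ 0.41508932 -0.33309108]
toolbox corner 0.2 [ 0.40449014 -0.31945366] [ 0.45265648 -0.28912479]
end [-0.00202053 -0.00412907] (np.float64(-0.1755), np.float64(0.0011))
```

```bash
python3 -m creep '[[[0,0,-5,0,0,0,-1],[0,0,-10,0,0,0,-1],[0,0,-15,0,0,0,-1],[0,0,-19,0,0,0,-1],[0,0,-20.5,0,0,0,-1]]]'
python3 -m creep '[[[0,0,-1.2,0,0,0,-1],[0,0,-2.3,0,0,0,-1],[0,0,-2.3,0,0,0,-1]]]'
python3 - <<'E'
from h import *
s=arm.observe();print(s['clock'],s['position'],s['force'],s['width'])
cv2.imwrite("pics/w2.png",arm.get_image("wrist")[:,:,::-1])
cv2.imwrite("pics/s2.png",arm.get_image("scene")[:,:,::-1])
E
```

```text
clock: 1.7
position: [0.4983, -0.2435, 0.0744]
ee_rot: [-2.438, -1.972, 0.006]
force: [-0.4, 0.1, 0.0]
width: 0.002
clock: 2.0
position: [0.5012, -0.2436, 0.055]
ee_rot: [-2.442, -1.976, 0.001]
force: [0.0, 0.4, 0.3]
width: 0.009
2.0 [ 0.50122337 -0.24360851  0.05499623] [0.04174492 0.3839955  0.31291164] 0.008503387767322646
```

View pics/w2.png

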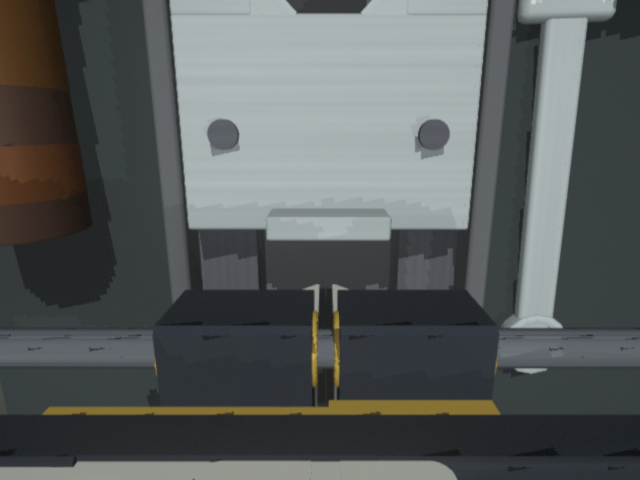

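View pics/s2.png

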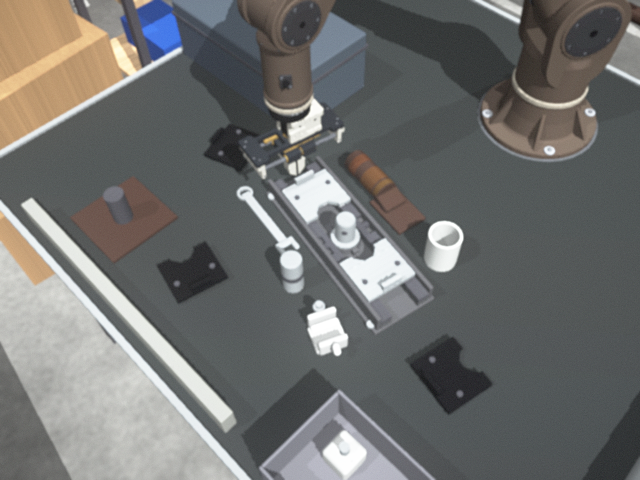

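The fingers are shut and centred behind the lug (lug at (328,225), fingertips at (326,290)), clear of the rails and the wrench. Now I'll approach along the fixture axis.

```bash
python3 -m creep '[[[0.22,1.0,0,0,0,0,-1],[0.37,1.75,0,0,0,0,-1],[0.46,2.15,0,0,0,0,-1],[0.5,2.35,0,0,0,0,-1]]]'
python3 -m creep '[[[0.08,0.4,0,0,0,0,-1],[0.17,0.8,0,0,0,0,-1],[0.25,1.2,0,0,0,0,-1],[0.34,1.6,0,0,0,0,-1]]]'
python3 - <<'E'
from h import *
cv2.imwrite("pics/w3.png",arm.get_image("wrist")[:,:,::-1])
E
```

```text
clock: 2.5
position: [0.5072, -0.2198, 0.0563]
ee_rot: [2.44, 1.977, -0.0]
force: [-1.9, -5.2, 4.4]
width: 0.003
clock: 2.9
position: [0.5103, -0.2057, 0.0563]
ee_rot: [2.442, 1.973, -0.001]
force: [-1.4, -6.7, 4.5]
width: 0.003
```

View pics/w3.png

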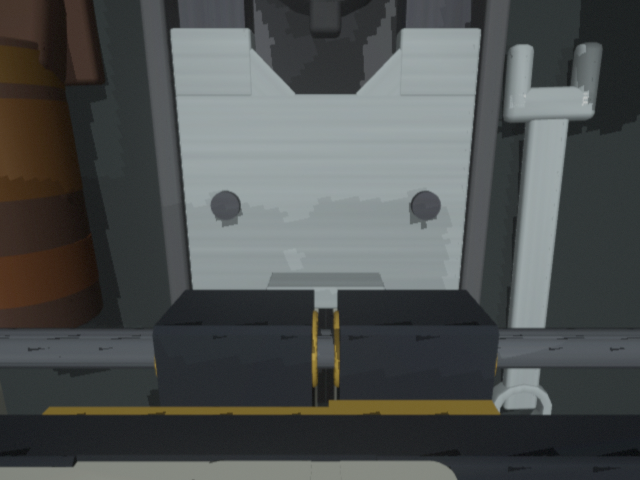

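Contact is made and the plate is sliding straight at about 7 N. I'll keep going, slowing near home.

```bash
python3 -m creep '[[[0.08,0.4,0,0,0,0,-1],[0.17,0.8,0,0,0,0,-1],[0.25,1.2,0,0,0,0,-1],[0.34,1.6,0,0,0,0,-1],[0.42,2.0,0,0,0,0,-1]]]'
python3 -m creep '[[[0.04,0.2,0,0,0,0,-1],[0.08,0.4,0,0,0,0,-1],[0.12,0.6,0,0,0,0,-1]]]'
python3 - <<'E'
from h import *
cv2.imwrite("pics/w4.png",arm.get_image("wrist")[:,:,::-1])
E
```

```text
clock: 3.45
position: [0.5145, -0.1854, 0.0562]
ee_rot: [2.442, 1.974, -0.001]
force: [-0.9, -6.3, 3.8]
width: 0.004
clock: 3.75
position: [0.5156, -0.1794, 0.0562]
ee_rot: [2.442, 1.974, -0.001]
force: [-1.2, -5.6, 4.6]
width: 0.005
```

View pics/w4.png

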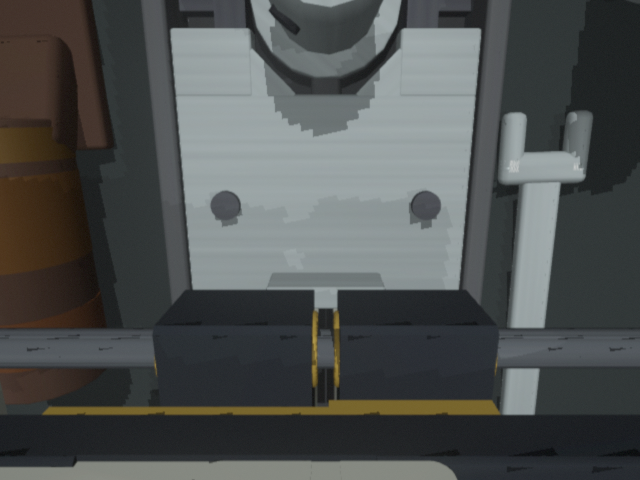

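```bash
python3 -m creep '[[[0.04,0.2,0,0,0,0,-1],[0.08,0.4,0,0,0,0,-1],[0.12,0.6,0,0,0,0,-1]]]'
python3 -m creep '[[[0.03,0.15,0,0,0,0,-1]]]'
python3 -m creep '[[[0.03,0.15,0,0,0,0,-1]]]'
```

```text
clock: 4.1
position: [0.5168, -0.1733, 0.0561]
ee_rot: [2.442, 1.974, -0.001]
force: [-0.4, -3.6, 0.3]
width: 0.003
clock: 4.2
position: [0.517, -0.171, 0.0559]
ee_rot: [2.442, 1.975, -0.001]
force: [-0.1, -4.4, 3.4]
width: 0.003
clock: 4.3
position: [0.5173, -0.1696, 0.0559]
ee_rot: [2.442, 1.975, -0.001]
force: [-1.0, -6.1, 2.7]
width: 0.003
```

```bash
python3 - <<'E'
from h import *
cv2.imwrite("pics/w5.png",arm.get_image("wrist")[:,:,::-1])
print(arm.observe()['force'])
E
```

```text
[-0.92067518 -5.22215039  2.38117249]
```

View pics/w5.png

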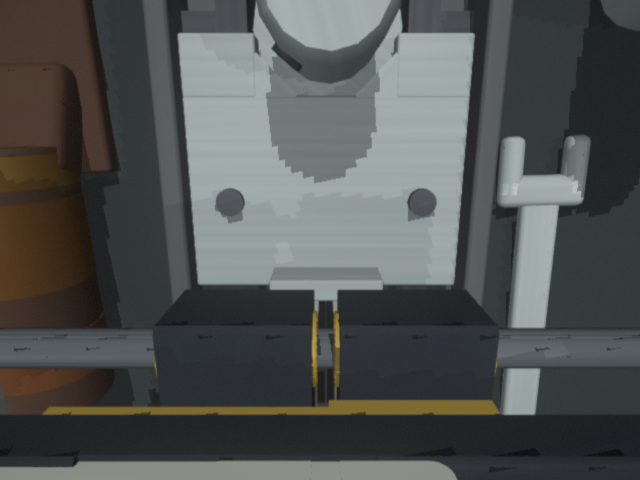

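The plate shrank evenly in view (front edge from 310 px to 294 px wide), which matches a 7 mm drop, so it's in the notches. I'll back off and check.

```bash
python3 -m creep '[[[-0.1,-0.5,0,0,0,0,-1],[-0.42,-2,0,0,0,0,-1],[-0.63,-3,0,0,0,0,-1],[-0.63,-3,3,0,0,0,-1],[-0.63,-3,8,0,0,0,-1]]]'
python3 -m creep '[[[0,0,5,0,0,0,-1],[0,0,10,0,0,0,-1],[0,0,10,0,0,0,-1],[0,0,10,0,0,0,-1]]]'
cat > chk.py <<'E'
from h import *
import sys
from scipy.spatial.transform import Rotation as R
s=arm.observe();T=np.eye(4);T[:3,:3]=R.from_rotvec(s['ee_rot']).as_matrix();T[:3,3]=s['position']
T=T@arm.camera_model("wrist")['T_tool_cam'];np.save("T.npy",T)
print(s['clock'],s['position'].round(4),s['force'].round(1))
cv2.imwrite(f"pics/{sys.argv[1]}.png",arm.get_image("wrist")[:,:,::-1])
E
python3 chk.py w6
```

```text
clock: 4.85
position: [0.5084, -0.1998, 0.1338]
ee_rot: [-2.439, -1.971, 0.006]
force: [1.1, -0.9, 0.1]
width: 0.006
clock: 5.25
position: [0.5113, -0.2, 0.2369]
ee_rot: [2.441, 1.974, 0.002]
force: [-1.1, 0.9, -1.0]
width: 0.004
5.25 [ 0.5113 -0.2     0.2369] [-1.1  0.9 -1. ]
```

View pics/w6.png

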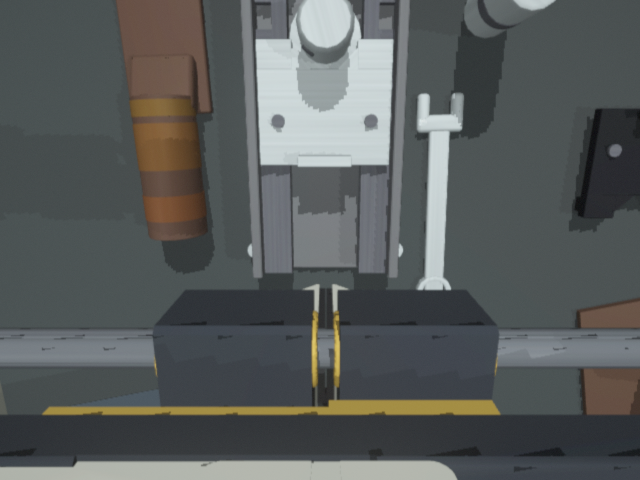

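```bash
python3 - <<'E'
from h import *
T=np.load("T.npy");C=np.array([.5395,-.067]);u=np.array([.208,.978]);v=np.array([.978,-.208])
for z in(.040,.047):
  P=[plane("wrist",q,z,T)[:2]-C for q in [(260,165),(390,165),(256,40),(393,40)]]
  print(z,[(round(p@u,4),round(p@v,4)) for p in P])
s=arm.observe()['position'];print("to left start cm",((C+.182*u)-s[:2])*100)
E
```

```text
0.04 [(np.float64(-0.0933), np.float64(-0.0495)), (np.float64(-0.0935), np.float64(0.0516)), (np.float64(-0.0041), np.float64(-0.0487)), (np.float64(-0.0042), np.float64(0.0504))]
0.047 [(np.float64(-0.0927), np.float64(-0.0485)), (np.float64(-0.0929), np.float64(0.0505)), (np.float64(-0.0054), np.float64(-0.0477)), (np.float64(-0.0055), np.float64(0.0494))]
to left start cm [ 6.69328239 31.06560211]
```

The right plate is home: back edge at −93.5 mm, so its centre is at −48.6 mm (nominal 49) and it lies level. Next I'll move over to the left plate, first turning half round so the camera looks ahead again.

```bash
python3 - <<'E'
from h import *
print(arm.observe()['joints'].round(2))
E
python3 -m creep '[[[0.9,4.3,0,0,0,-8,-1],[1.8,8.6,0,0,0,-16,-1],[2.7,12.9,0,0,0,-24,-1],[3.6,17.2,0,0,0,-32,-1],[4.5,21.2,0,0,0,-40,-1]]]'
python3 -m creep '[[[0.6,3,0,0,0,-8,-1],[1.2,6,0,0,0,-16,-1],[2.2,9.9,0,0,0,-24,-1],[2.2,9.9,0,0,0,-32,-1],[2.2,9.9,0,0,0,-40,-1]]]'
python3 - <<'E'
from h import *
print(arm.observe()['joints'].round(2))
E
```

```text
[ 0.54  0.35 -0.35  1.75  0.13  1.07 -0.06]
clock: 5.8
position: [0.5551, 0.0146, 0.2336]
ee_rot: [-2.972, -1.014, 0.006]
force: [0.4, -0.4, -0.4]
width: 0.004
clock: 6.3
position: [0.5771, 0.1133, 0.2332]
ee_rot: [3.14, -0.06, -0.007]
force: [-0.4, -0.7, -0.6]
width: 0.005
[-0.17  0.4  -0.16  1.67  0.07  1.09 -1.96]
```

A half turn would run the last joint past its range (it's at −1.96 now). I'll turn back to the orientation that worked, so the camera will be behind and the checks come from forces and looks after backing off.

```bash
python3 -m creep '[[[0,0,0,0,0,8,-1],[0,0,0,0,0,16,-1],[0,0,0,0,0,24,-1],[0,0,0,0,0,32,-1],[0,0,0,0,0,40,-1]]]'
python3 -m creep '[[[0,0,0,0,0,8,-1],[0,0,0,0,0,16,-1],[0,0,0,0,0,24,-1],[0,0,0,0,0,32,-1],[0,0,0,0,0,40,-1]]]'
python3 -m creep '[[[0,0,0,0,0,0,-1]]]'
python3 - <<'E'
from h import *
from scipy.spatial.transform import Rotation as R
s=arm.observe();d=s['position'][:2]-[.5395,-.067];print(s['position'],d@[.208,.978],d@[.978,-.208],R.from_rotvec(s['ee_rot']).as_matrix().round(3)[:2])
cv2.imwrite("pics/t7.png",arm.get_image("top")[:,:,::-1])
cv2.imwrite("pics/s7.png",arm.get_image("scene")[:,:,::-1])
E
```

```text
clock: 6.8
position: [0.5771, 0.1114, 0.2334]
ee_rot: [-2.967, -1.03, 0.006]
force: [0.2, 0.0, -0.2]
width: 0.003
clock: 7.3
position: [0.5771, 0.1114, 0.2334]
ee_rot: [-2.435, -1.982, 0.005]
force: [0.2, -0.3, -0.3]
width: 0.005
clock: 7.4
position: [0.5772, 0.1113, 0.2336]
ee_rot: [-2.438, -1.978, 0.005]
force: [0.1, -0.4, 0.2]
width: 0.001
[0.57722703 0.1112958  0.23358621] 0.18222051437008016 -0.0001884896585120446 [[ 0.206  0.978 -0.004]
 [ 0.978 -0.206 -0.001]]
```

View pics/s7.png

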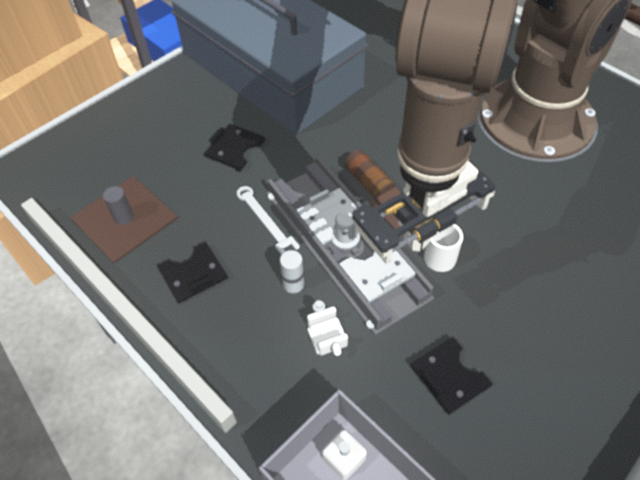

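View pics/t7.png

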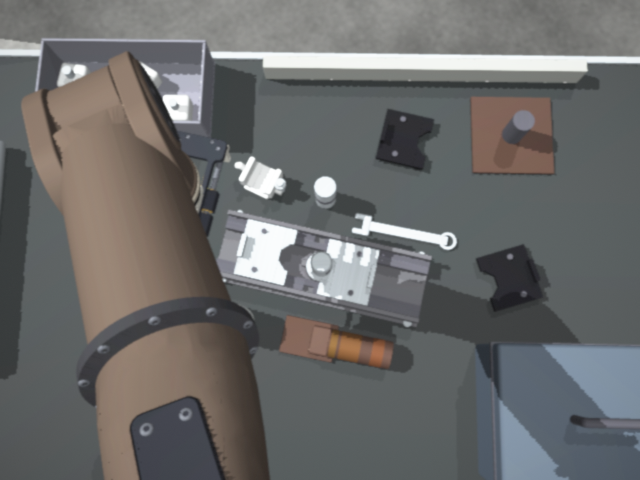

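Nothing has been disturbed, and the right plate is seated at the spigot. The gripper stands beyond the left plate's lug at about (243,246), above the protector's height. Descending.

```bash
python3 -m creep '[[[0,0,-4.5,0,0,0,-1],[0,0,-9,0,0,0,-1],[0,0,-13,0,0,0,-1],[0,0,-16.5,0,0,0,-1],[0,0,-17.9,0,0,0,-1]]]'
python3 -m creep '[[[0,0,0,0,0,0,-1],[0,0,0,0,0,0,-1]]]'
python3 chk.py w8
python3 - <<'E'
from h import *
s=arm.observe();d=s['position'][:2]-[.5395,-.067];print(s['position'],d@[.208,.978],d@[.978,-.208])
cv2.imwrite("pics/s8.png",cv2.resize(arm.get_image("scene")[150:350,250:500,::-1],None,fx=3,fy=3))
E
```

```text
clock: 8.0
position: [0.5757, 0.1112, 0.053]
ee_rot: [-2.443, -1.972, 0.009]
force: [-0.3, 0.2, 0.1]
width: 0.005
clock: 8.2
position: [0.5788, 0.1126, 0.0579]
ee_rot: [2.442, 1.975, 0.002]
force: [0.3, -0.3, 0.4]
width: 0.007
8.2 [0.5788 0.1126 0.0579] [ 0.3 -0.3  0.4]
[0.57924929 0.11266415 0.05841497] 0.18397938984881707 0.001504660652048437
```

View pics/s8.png

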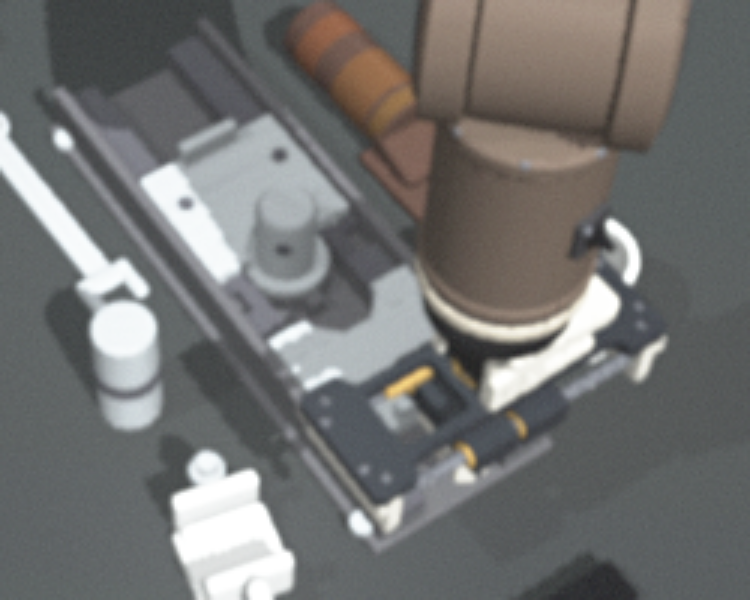

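View pics/w8.png

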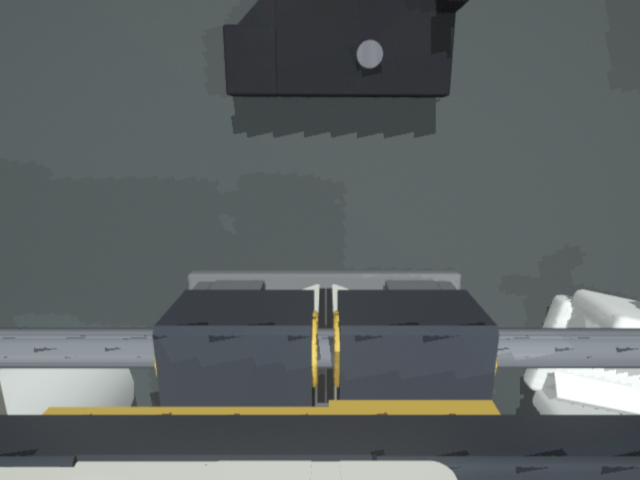

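The tool is above the channel behind the left plate with no contact force; it sits 2 mm high, so I'll lower it while approaching.

```bash
python3 -m creep '[[[-0.1,-0.5,-0.2,0,0,0,-1],[-0.31,-1.5,-0.2,0,0,0,-1],[-0.46,-2.2,-0.2,0,0,0,-1],[-0.52,-2.5,-0.2,0,0,0,-1],[-0.58,-2.8,-0.2,0,0,0,-1]]]'
python3 -m creep '[[[-0.08,-0.4,0,0,0,0,-1],[-0.17,-0.8,0,0,0,0,-1]]]'
python3 -m creep '[[[-0.08,-0.4,0,0,0,0,-1],[-0.17,-0.8,0,0,0,0,-1],[-0.25,-1.2,0,0,0,0,-1]]]'
```

```text
clock: 8.8
position: [0.5725, 0.0844, 0.055]
ee_rot: [-2.442, -1.976, -0.002]
force: [0.8, 3.9, -0.2]
width: 0.005
clock: 9.0
position: [0.5708, 0.0769, 0.0549]
ee_rot: [-2.441, -1.978, -0.002]
force: [0.6, 4.3, -0.6]
width: 0.004
clock: 9.3
position: [0.5682, 0.0642, 0.055]
ee_rot: [2.441, 1.977, 0.001]
force: [0.9, 4.4, 1.8]
width: 0.002
```

```bash
python3 -m creep '[[[-0.08,-0.4,0,0,0,0,-1],[-0.17,-0.8,0,0,0,0,-1],[-0.25,-1.2,0,0,0,0,-1],[-0.34,-1.6,0,0,0,0,-1]]]'
python3 -m creep '[[[-0.04,-0.2,0,0,0,0,-1],[-0.08,-0.4,0,0,0,0,-1],[-0.12,-0.6,0,0,0,0,-1]]]'
python3 -m creep '[[[-0.03,-0.15,0,0,0,0,-1]]]'
python3 -m creep '[[[-0.03,-0.15,0,0,0,0,-1]]]'
```

```text
clock: 9.7
position: [0.5648, 0.0481, 0.055]
ee_rot: [2.442, 1.977, 0.001]
force: [2.5, 5.3, 2.4]
width: 0.004
clock: 10.0
position: [0.5636, 0.0423, 0.0549]
ee_rot: [2.442, 1.977, 0.001]
force: [0.7, 5.4, 2.4]
width: 0.006
clock: 10.1
position: [0.5633, 0.0407, 0.0549]
ee_rot: [2.442, 1.977, 0.001]
force: [1.3, 5.7, 1.8]
width: 0.005
clock: 10.2
position: [0.5629, 0.0392, 0.0548]
ee_rot: [2.442, 1.977, 0.0]
force: [1.0, 4.5, 0.9]
width: 0.006
```

```bash
python3 -m creep '[[[-0.03,-0.15,0,0,0,0,-1]]]'
python3 -m creep '[[[-0.03,-0.15,0,0,0,0,-1]]]'
python3 -m creep '[[[-0.02,-0.1,0,0,0,0,-1]]]'
python3 - <<'E'
from h import *
cv2.imwrite("pics/s9.png",cv2.resize(arm.get_image("scene")[150:350,250:500,::-1],None,fx=3,fy=3))
E
```

```text
clock: 10.3
position: [0.5622, 0.0371, 0.0545]
ee_rot: [2.442, 1.976, -0.002]
force: [1.1, 4.3, 1.9]
width: 0.001
clock: 10.4
position: [0.562, 0.0358, 0.0545]
ee_rot: [-2.442, -1.976, 0.001]
force: [0.9, 3.8, -0.7]
width: 0.005
clock: 10.5
position: [0.5618, 0.0348, 0.0545]
ee_rot: [-2.442, -1.976, 0.001]
force: [0.5, 3.9, -0.4]
width: 0.006
```

View pics/s9.png

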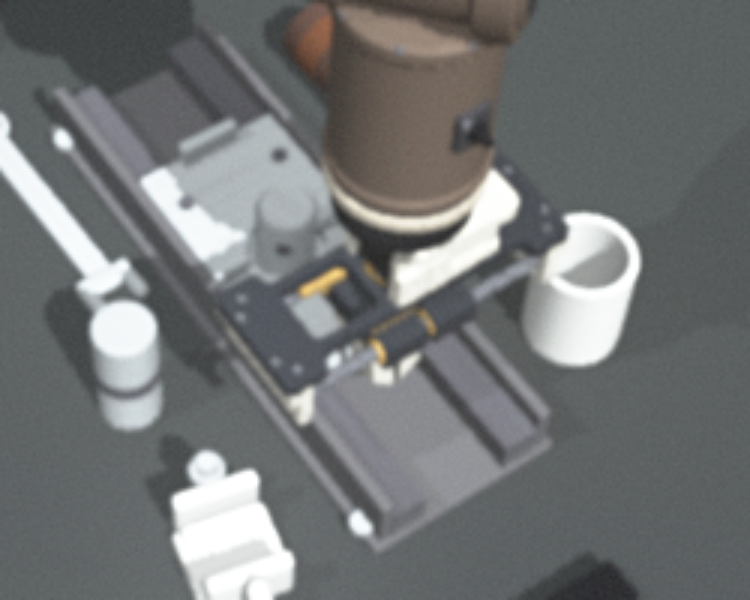

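The force dipped and the tool jumped forward at 10.3 s, as in the first drop. I'll back off, rise, and look with the wrist camera from above mid-fixture.

```bash
python3 -m creep '[[[0.1,0.5,0,0,0,0,-1],[0.42,2,0,0,0,0,-1],[0.63,3,0,0,0,0,-1],[0.63,3,4,0,0,0,-1],[0.63,3,9,0,0,0,-1]]]'
python3 -m creep '[[[0,0,5,0,0,0,-1],[0,0,10,0,0,0,-1],[0,0,15,0,0,0,-1],[-0.9,-4.3,19,0,0,0,-1],[-1.8,-8.6,19,0,0,0,-1]]]'
python3 -m creep '[[[-0.9,-4.5,0,0,0,0,-1],[-2,-9.4,0,0,0,0,-1],[-2.2,-10.5,0,0,0,0,-1],[-2.2,-10.5,0,0,0,0,-1],[-2.2,-10.5,0,0,0,0,-1]]]'
python3 chk.py w10
```

```text
clock: 11.05
position: [0.5667, 0.0665, 0.1438]
ee_rot: [-2.437, -1.978, 0.007]
force: [0.7, -0.1, 0.1]
width: 0.004
clock: 11.55
position: [0.5526, -0.0159, 0.3396]
ee_rot: [2.432, 1.983, 0.011]
force: [0.9, -0.7, -0.9]
width: 0.004
clock: 12.05
position: [0.5291, -0.1226, 0.3346]
ee_rot: [-2.439, -1.978, -0.001]
force: [-0.8, 0.7, 0.9]
width: 0.006
12.05 [ 0.5291 -0.1226  0.3346] [-0.8  0.7  0.9]
```

View pics/w10.png

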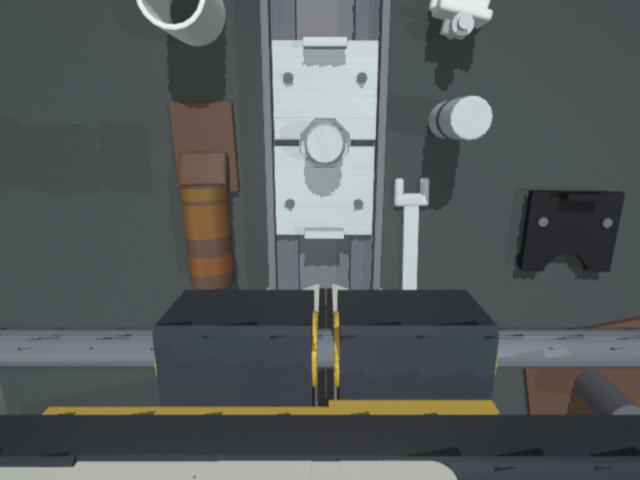

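```bash
python3 - <<'E'
from h import *
T=np.load("T.npy");C=np.array([.5395,-.067]);u=np.array([.208,.978]);v=np.array([.978,-.208])
im=cv2.imread("pics/w10.png");g=cv2.cvtColor(im,cv2.COLOR_BGR2GRAY)
k=(g>140).astype(np.uint8)
ws={}
for r in list(range(52,136,6))+list(range(152,232,6)):
    c=np.where(k[r,255:395])[0]+255
    a,b=[plane("wrist",(x,r),.040,T)[:2]-C for x in (c[0]-.5,c[-1]+.5)]
    print(r,c[0],c[-1],"u",round(a@u,4),"width at z40: %.1f mm"%(1000*np.linalg.norm(b-a)))
for q in [(272,41),(378,41),(273,139.5),(376,139.5),(274,146.5),(375,146.5),(277,236),(372,236)]:
    p=plane("wrist",q,.04,T)[:2]-C;print(q,(p@u).round(4),(p@v).round(4))
cv2.imwrite("pics/c10.png",cv2.resize(im[25:250,250:400],None,fx=2.6,fy=2.6,interpolation=cv2.INTER_CUBIC))
cv2.imwrite("pics/s10.png",cv2.resize(arm.get_image("scene")[150:350,250:500,::-1],None,fx=3,fy=3))
E
```

```text
52 272 377 u 0.0831 width at z40: 99.6 mm
58 272 377 u 0.0778 width at z40: 99.9 mm
64 272 377 u 0.0726 width at z40: 100.2 mm
70 273 377 u 0.0673 width at z40: 99.6 mm
76 273 377 u 0.062 width at z40: 100.0 mm
82 273 376 u 0.0566 width at z40: 99.4 mm
88 273 376 u 0.0512 width at z40: 99.7 mm
94 273 376 u 0.0457 width at z40: 100.0 mm
100 273 376 u 0.0403 width at z40: 100.4 mm
106 274 376 u 0.0347 width at z40: 99.8 mm
112 274 375 u 0.0292 width at z40: 99.1 mm
118 274 375 u 0.0236 width at z40: 99.5 mm
124 274 375 u 0.0179 width at z40: 99.8 mm
130 274 375 u 0.0123 width at z40: 100.2 mm
152 274 374 u -0.0089 width at z40: 100.5 mm
158 274 373 u -0.0147 width at z40: 99.8 mm
164 275 373 u -0.0207 width at z40: 99.2 mm
170 275 373 u -0.0266 width at z40: 99.6 mm
176 275 373 u -0.0326 width at z40: 99.9 mm
182 275 373 u -0.0386 width at z40: 100.3 mm
188 275 372 u -0.0447 width at z40: 99.6 mm
194 275 372 u -0.0508 width at z40: 100.0 mm
200 276 372 u -0.057 width at z40: 99.3 mm
206 276 372 u -0.0632 width at z40: 99.7 mm
212 276 372 u -0.0695 width at z40: 100.1 mm
218 276 372 u -0.0758 width at z40: 100.4 mm
224 276 371 u -0.0821 width at z40: 99.8 mm
230 276 371 u -0.0885 width at z40: 100.1 mm
(272, 41) 0.0926 -0.0479
(378, 41) 0.0927 0.051
(273, 139.5) 0.0032 -0.0497
(376, 139.5) 0.0033 0.052
(274, 146.5) -0.0035 -0.0489
(375, 146.5) -0.0034 0.0512
(277, 236) -0.095 -0.0485
(372, 236) -0.0949 0.051
```

View pics/c10.png

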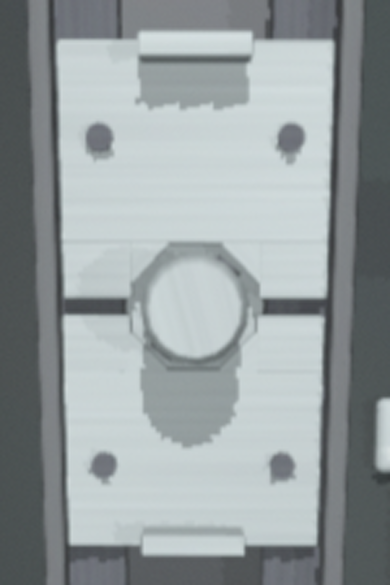

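View pics/s10.png

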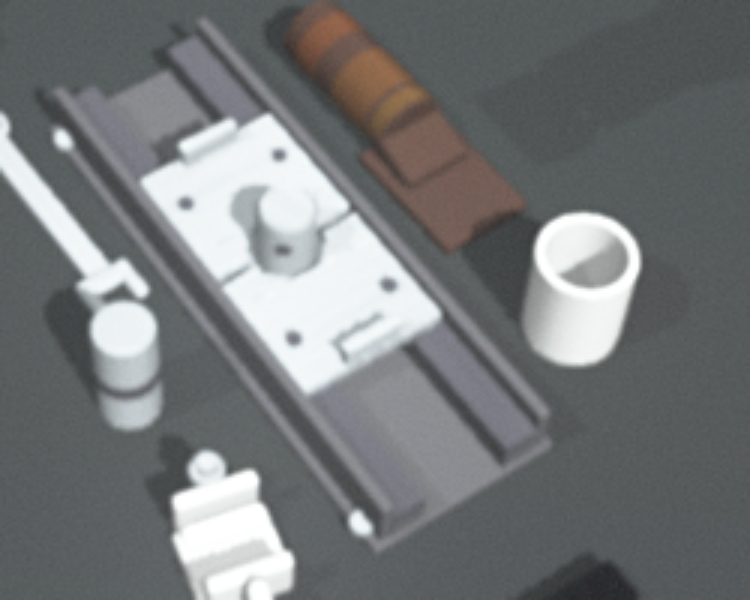

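Both plates read 100 mm wide along their whole length at the seated height, so they lie flat. Their origins are at +48 and −49 mm, the spigot and bystanders haven't moved, and the arm is clear.

```bash
python3 - <<'E'
from h import *
s=arm.observe();print(s['clock'],s['force'].round(1),np.abs(s['dq']).max())
print(arm.sign_off())
E
```

```text
12.15 [-0.1 -0.3  0.6] 0.005428246401352577
the job is handed in; nothing more can be done
None
```

Both forked plates are pushed home around the spigot and lying flat on the rails. I handed the job in at 12.15 s of the 48 s allowed. I used the closed fingertips, pushed the right plate first, then the left, and read about 4–8 N at the wrist after each push move.

**Final position:** the wrist image puts the plate centres at about +48 mm (left) and −49 mm (right), against a nominal 49 ± 3 mm. Both plates measure 99–100.5 mm across at the seated height, so they are level and fully dropped.

**Surroundings:** the spigot is still upright in its socket. In the pictures the bystanders look unmoved, and the black look-alike plates were left alone. The arm finished about 0.33 m up, with only sensor noise on the force reading.

**Checks that were off or missing:**
- The gap between the forks reads about 7 mm instead of the nominal 8 mm, which is within calibration error.
- During the right plate's push the tool read an upward force of up to about 4.6 N, meaning it pressed the plate slightly down rather than lifting it.
- I couldn't watch the left plate drop, because turning the camera to face it would have passed the last joint's range. I confirmed that drop from the forces and from a look afterwards.

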